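Dock the loaded module tray

TASK

Lift the loaded black tray by the bridge over its middle and set it down level on the sill of the docking station, its nose just inside the opening, and let go of it. Then take it at its end knob and slide it fully home, until its end wall is flush with the opening. Keep the tray level with both memory modules in it, leave the other things on the bench alone, and finish clear of it all.

Things in the scene. Friction and masses are not known exactly. Their poses are not given: they have to be found in the camera images.
- tray: Black plastic tray, loaded. Tray proper 146 mm long (x), 110 mm wide (y), walls 18 mm high and 4 mm thick, floor 4 mm. Origin: centre of its underside; z up. The +x end is its nose; bridge in the middle, ball knob on the -x end. With load 0.45 to 0.65 kg, balancing at the bridge within a few mm; hung by the end knob it would droop and tip.
- tray_bridge (a point): Point to lift the tray by, on its bridge: an upright fin along the tray's x, 70 mm long, 12 mm thick in y, its top edge 62 mm above the tray's underside. The point: tray x = 0, y = 0, 47 mm above the underside. 45 mm are free between the fin and each side wall; there lie the modules, tops 11 mm above the underside.
- tray_knob (a point): Centre of the ball knob on the tray's end: a ball 32 mm across at tray x = -108 mm, y = 0, 30 mm above the underside, on a thin steel neck 10 mm thick from the end wall (tray x = -73 mm), which has there a raised part 36 mm wide and 42 mm high. A grip on the ball pulls and pushes well, but the tray pivots on it.
- module0: Memory module in a flat metal heat spreader, 133 x 31 x 7 mm, lying loose in the tray on the +y side of the bridge. Origin: centre of the underside.
- module1: The same, on the -y side of the bridge.
- dock: Docking station fixed to the bench: low blue housing 170 mm wide, 98 mm high, with a clear roof and an opening facing the robot. Origin: at bench level under the middle of the opening; x points straight in, z up. Its floor plate, top at z = 10 mm, runs from 145 mm in front of the opening (the sill) to the back. The roof is too low for a gripper to go in.
- dock_mouth (a point): Middle of the opening's lower edge, on the floor plate (dock x = 0, y = 0, z = 10 mm); axes as the dock's. The opening is 119 mm wide between its guides, 80 mm high. The guides, two steel plates 34 mm high on the sill, flare from its sides to about 150 mm apart 35 mm in front of it.
- dock_home (a point): Where the tray's origin lies when fully home: dock x = 74 mm, y = 0, z = 10 mm. A rigid stop stands 147 mm behind the opening; the tray's nose then meets it, its end wall is flush with the opening and its knob stays outside.
- reader: Bystander, to be left alone: hand barcode reader standing in its cradle, about 120 x 75 mm, 168 mm high. Origin: centre of its underside.
- camera: Bystander, to be left alone: black compact camera standing on its base, about 85 x 115 mm, 91 mm high. Origin: centre of its underside.
- calculator: Bystander, to be left alone: grey desk calculator lying flat, 150 x 85 x 20 mm. Origin: centre of its underside.
- tape_roll: Bystander, to be left alone: cardboard-coloured roll, 100 mm across, 45 mm high, lying flat. Origin: centre of its underside.
- brush: Bystander, to be left alone: hand brush lying on the bench, 160 mm long. Origin: on its underside.
- blister: Bystander, to be left alone: empty clear plastic pack, 200 x 130 x 22 mm, lying flat. Origin: centre of its underside.
Not all that is in view belongs to the job. Leave any blue look-alike of the module1 alone.

How it is judged (in metres and radians):
On the way, in this order (a step that is already met when the one before it is completed fails the run):
1. the tray is lifted clear of the bench, held by its bridge (height (world z) of tray above 0.015 m and distance between the grasp point and tray_bridge below 0.045 m and contact force between the fingers and tray above 1 N), for 0.1 s.
2. the tray stands level on the sill, its nose at least a few mm inside the opening and at most about half of it in, and nothing of the robot touches it (x of tray in the frame of dock between -0.07 and 0.01 m and y of tray in the frame of dock between -0.02 and 0.02 m and z of tray in the frame of dock between 0.005 and 0.016 m and angle between tray's own z axis and vertical below 0.06 rad and contact force between each of the arm, the fingers and tray below 0.05 N and linear speed of tray below 0.03 m/s), for 0.2 s.
3. the fingers have the tray at its end knob, before it is home (distance between the grasp point and tray_knob below 0.045 m and contact force between the fingers and tray above 0.5 N and x of tray in the frame of dock below 0.05 m), for 0.1 s.
At the end, for the whole second after the job is handed in: The tray is fully home in the dock: its end wall within 8 mm of flush, knob outside, flat on the dock's floor, at rest and released, with both modules lying in it (x of tray in the frame of dock between 0.066 and 0.08 m and y of tray in the frame of dock between -0.008 and 0.008 m and angle between the x axis of tray and the x axis of dock, either way round below 0.1 rad and z of tray in the frame of dock between 0.005 and 0.016 m and angle between tray's own z axis and vertical below 0.06 rad and x of module0 in the frame of tray between -0.015 and 0.015 m and y of module0 in the frame of tray between -0.05 and 0.05 m and z of module0 in the frame of tray between -0.002 and 0.012 m and x of module1 in the frame of tray between -0.015 and 0.015 m and y of module1 in the frame of tray between -0.05 and 0.05 m and z of module1 in the frame of tray between -0.002 and 0.012 m and linear speed of tray below 0.02 m/s); the robot touches nothing.
It fails at once if the tray is tipped by more than 0.35 rad (20 degrees) (angle between tray's own z axis and vertical above 0.35 rad).
It fails at once if a bystander is shifted by more than 30 mm (distance of any of reader, camera, calculator, tape_roll, brush, blister from where it was at the start of the episode above 0.03 m).
It also fails if it takes over 58 s, if anything falls off the work surface, if the arm or the gripper's body presses on something with over 40 N, if the wrist force passes 120 N, or if a joint passes its speed limit or range.

ROBOT

A 6-joint arm with a two-finger parallel gripper is mounted at the origin on the work surface. World frame = base frame: x ahead of the robot, y to its left, z up, the work surface at z = 0. Lengths are in mm, angles in rad, forces in N, time in s.
With the tool pointing down it reaches from about 425 to 1125 mm from the base axis. Payload 14.9 kg.
Tool frame: the origin (TCP) lies midway between the tips of the shut fingers; the grasp point (between the pads) lies 19 mm behind it; y points along the fingers, z is the direction in which the jaws open and shut, and the axes are right-handed (so a half turn about y gives the same grasp; the last joint's range is limited). The gripper opens to 91 mm and grips with 3 to 60 N. Pads are 32 mm wide; open, the fingers measure 118 mm over their backs; the gripper's body (76 mm by 178 mm) begins 60 mm behind the grasp point.
Start: joints at [1.233, 0.379, 1.734, -0, 1.028, -0.033], TCP at [210.079, 667.746, 213.932] pointing down, gripper open.
Joint ranges: [-2.77, 2.77], [-0.74, 2.19], [0, 2.66], [-1.06, 4.2], [0.31, 2.87], [-3.08, 3.08]. Speed limits (rad/s): [1.89, 1.89, 2.39, 3.14, 3.14, 3.14].

INTERFACE

Orientations are given as [roll, pitch, yaw] about the fixed x, y, z axes, in that order (R = Rz(yaw) Ry(pitch) Rx(roll)).
In Python, from rig import sense, snapshot, camera_model, finish_job gives the robot as it stands.
- The arm moves only by the shell command python3 -m creep 'ROWS'. ROWS is JSON, a list that holds one entry, the list of rows, each a list of 7 numbers: the turn, a rotation vector about the tool's x, y, z in rad, then the shift along the tool's x, y, z in mm, then the closure in counts, from 0 (fully open) to 255 (shut). In form: [[[ax, ay, az, tx, ty, tz, fingers], ...]]. A call has 1 to 8 rows; each row shifts and turns the commanded pose from where the row before left it, along the tool's axes as they then stand; what a row does not reach is not made up. A row lasts 1/8 s, in which the tool goes at most 62.5 mm and 10.7 degrees, less where a joint would pass 70% of its speed; a pose out of reach is approached as far as the arm can. A call is refused whole if a number of a shift passes 62.5 or a number of a turn 0.188, either way. A call with a gripper value outside its range is refused whole. The fingers move at their own pace and stop on an object; the grip force is fixed at half the most. Time passes only in rows, so rows that do not move let the fingers close. It gives the time, the measured TCP pose, the force and the opening at its end, in the units of the state.
- sense(): the state, without advancing time (a new reading comes with each control period).
- snapshot(name): name is "side" or "top"; returns (picture, depth): 480x640x3 uint8, red, green, blue; 480x640 float32, mm along the optical axis (not along the pixel's ray), 0 where there is no reading.
- camera_model(name): a dict with "mtx" (3x3 intrinsics, pixels), "D" ([k1, k2, p1, p2, k3] as OpenCV has them; the pictures are not rectified), "position" and "attitude" of the camera in the world. Camera axes: x right, y down, z forward; pixel columns grow to the right and rows downward; lengths in mm; the calibration is good to about 2 mm. A picture is of the moment at which its call begins. camera_model takes no time and is no camera call.
- finish_job(): hands the job in, once; it reports no verdict.
The state is a dict: "t": time; "joints": joint angles; "joint_velocities": joint speeds; "joint_efforts": joint torques, N m; "position": TCP position; "ee_rot": TCP orientation; "contact_force": force on the tool from outside, world axes, zero at the start; "ft_torque": the same for the moment, N m; "opening": finger opening in mm.
Only numpy, scipy, OpenCV 4.12 (cv2) and the standard library are available. Lean on these libraries where they do the work, as an engineer would, in place of code of your own. Each camera call takes 0.05 s, during which the arm holds its last target. There are 200 camera calls.

## Working session

There is one attempt and no reset: what is moved stays moved. The work goes in short steps, Python scripts to look and compute and a shell command to move; the robot and the scene stay as the last step left them, time stands still between calls to the robot, and variables do not carry over. Pictures are saved under pics/ and viewed, about 8 in all and at most 12, crops included, and the job is handed in when it is done.

```bash
ls; mkdir -p pics; python3 - <<'E'
from rig import *
import cv2,numpy as np
print(sense())
for n in("side","top"):
    p,d=snapshot(n); cv2.imwrite(f"pics/{n}0.png",p[:,:,::-1]); np.save(f"{n}0.npy",d); print(n,camera_model(n))
E
```

```text
pics
{'t': 0.0, 'joints': array([ 1.23267064e+00,  3.79407678e-01,  1.73478619e+00,  6.34269961e-06,
        1.02844778e+00, -3.32969442e-02]), 'joint_velocities': array([-8.35124732e-04, -1.66544748e-03,  9.31177062e-06,  7.36497634e-04,
        2.25167799e-03,  9.84068628e-04]), 'joint_efforts': array([-2.88358271e-03, -7.63747001e+01, -4.34358287e+01,  6.49071112e-02,
        4.25294344e-02, -8.23929281e-05]), 'position': array([209.96437585, 667.36279061, 213.28618128]), 'ee_rot': array([-1.57184456e+00,  4.03477876e-05, -3.04832045e-01]), 'contact_force': array([ 0.05518881, -0.7334438 , -0.15378963]), 'ft_torque': array([-0.00684252, -0.00177389,  0.04849058]), 'opening': 91.23388914726397}
side {'mtx': array([[547.34511738,   0.        , 331.81436372],
       [  0.        , 547.34511738, 240.05904962],
       [  0.        ,   0.        ,   1.        ]]), 'D': array([-0.09802071,  0.        ,  0.        ,  0.        ,  0.        ]), 'position': array([ 377.2908617 , -878.57020673, 1076.25513067]), 'attitude': array([-2.41970876e+00,  1.17220293e-03, -1.53255950e-01])}
top {'mtx': array([[508.18990819,   0.        , 314.12491173],
       [  0.        , 508.18990819, 238.92959301],
       [  0.        ,   0.        ,   1.        ]]), 'D': array([-0.1011454,  0.       ,  0.       ,  0.       ,  0.       ]), 'position': array([ 412.67283795,   -4.20436533, 1525.50336894]), 'attitude': array([-3.07631044, -0.0064846 , -1.54818582])}
```

View pics/top0.png

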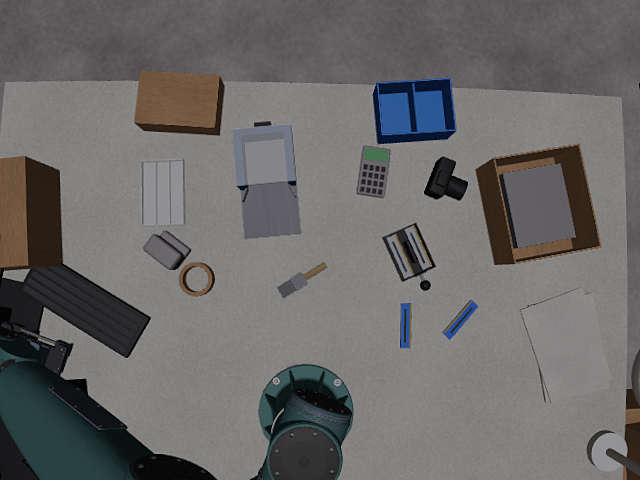

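View pics/side0.png

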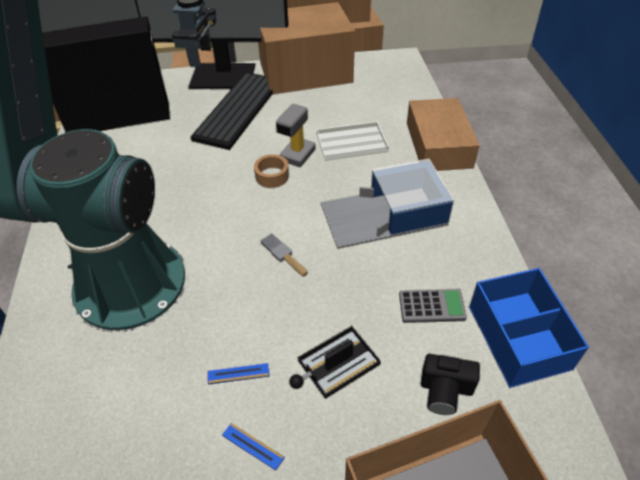

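The top view shows the tray near (409,252) with its knob at (426,285). The dock opening is near (268,183), with the sill running down to about (272,237). The two blue strips at (405,325) and (460,318) are the look-alike modules and stay where they are. The real modules are silver and lie in the tray.

```bash
cat > h.py <<'E'
import numpy as np,cv2
from rig import *
from scipy.spatial.transform import Rotation as Ro
def cam(n):
    m=camera_model(n); return m,Ro.from_euler('xyz',m['attitude']).as_matrix()
def ray(n,px,z):
    m,R=cam(n); u=cv2.undistortPoints(np.array(px,float).reshape(-1,1,2),m['mtx'],m['D'])[:,0]
    d=np.c_[u,np.ones(len(u))]@R.T; p=m['position']; return p+d*((z-p[2])/d[:,2])[:,None]
def cloud(n,dep):
    m,R=cam(n); v,u=np.mgrid[:480,:640]
    c=cv2.undistortPoints(np.stack([u,v],-1).reshape(-1,1,2).astype(float),m['mtx'],m['D'])[:,0]
    P=(np.c_[c,np.ones(len(c))]*dep.reshape(-1,1))@R.T+m['position']; P=P.reshape(480,640,3); P[dep<=0]=np.nan; return P
def rect(P):
    (c,s,a)=cv2.minAreaRect(P[:,:2].astype(np.float32)); b=cv2.boxPoints((c,s,a)); return np.round(c,1),np.round(s,1),round(a,1)
E
python3 - <<'E'
from h import *
for n in("top","side"):
    P=cloud(n,np.load(f"{n}0.npy")); im=cv2.imread(f"pics/{n}0.png")
    z=P[...,2]; print(n,"bench z",np.nanmedian(z))
    c=ray("top",[[409,252]],18)[0]; k=ray("top",[[426,285]],30)[0]
    if n=="top": print("tray~",c,"knob~",k)
    r=np.hypot(P[...,0]-c[0],P[...,1]-c[1])<170
    for lo,hi in((13,26),(45,75)):
        m=r&(z>lo)&(z<hi); 
        m=cv2.morphologyEx(m.astype(np.uint8),cv2.MORPH_OPEN,np.ones((1,1)))>0
        Q=P[m]; print(lo,hi,len(Q),Q.mean(0).round(1),rect(Q),'medz',np.median(Q[:,2]).round(1))
    d=ray("top",[[268,183]],50)[0]
    r=np.hypot(P[...,0]-d[0],P[...,1]-d[1])<220
    for lo,hi in((5,16),(85,110)):
        m=r&(z>lo)&(z<hi)
        N,L,S,_=cv2.connectedComponentsWithStats(m.astype(np.uint8)); i=1+S[1:,4].argmax()
        Q=P[L==i]; print("dock",lo,hi,len(Q),Q.mean(0).round(1),rect(Q),'medz',np.median(Q[:,2]).round(1))
print("sill front corners",ray("top",[[245,238],[300,234]],10).round(1))
print("housing front top corners",ray("top",[[235,187],[298,183]],98).round(1)," back",ray("top",[[234,129],[292,125]],98).round(1))
im=cv2.imread("pics/top0.png"); a=cv2.resize(im[110:250,220:320],None,fx=4,fy=4,interpolation=2); b=cv2.resize(im[205:345,375:475],None,fx=4,fy=4,interpolation=2)
cv2.imwrite("pics/crop1.png",np.hstack([a,b]))
E
```

```text
top bench z 0.151439038084618
tray~ [ 478.88891153 -295.50053218   18.        ] knob~ [ 381.94571353 -345.05806971   30.        ]
13 26 463 [ 484.5 -294.1   16.4] (array([ 442. , -310.3]), array([238.3, 120.3]), 20.5) medz 15.7
45 75 139 [ 468.2 -300.1   57.6] (array([ 445.5, -315.8]), array([151.7,  21.4]), 24.6) medz 59.4
dock 5 16 2471 [595.  120.2   9.8] (array([597.9, 121.9]), array([159.5, 175. ]), 6.2) medz 9.7
dock 85 110 3474 [744.4 139.1  97.4] (array([745.8, 139.5]), array([171.3, 171.2]), 6.6) medz 97.4
side bench z -0.16556892368441822
13 26 698 [ 481.4 -300.5   16.9] (array([ 459.4, -308.1]), array([194.1, 114.5]), 25.3) medz 16.5
45 75 264 [ 476.7 -302.6   57.3] (array([ 446.3, -315.6]), array([144.4,  13.7]), 25.2) medz 59.3
dock 5 16 2612 [605.7 113.5   8.7] (array([672.4, 127.1]), array([312.9, 175.2]), 6.3) medz 8.5
dock 85 110 3039 [744.4 128.5  96.1] (array([746.5, 135.6]), array([172.6, 177.1]), 7.5) medz 96.3
sill front corners [[510.  195.   10. ]
 [525.7  30.8  10. ]]
housing front top corners [[648.8 216.7  98. ]
 [664.2  38.   98. ]]  back [[817.4 226.   98. ]
 [832.5  59.6  98. ]]
```

View pics/crop1.png

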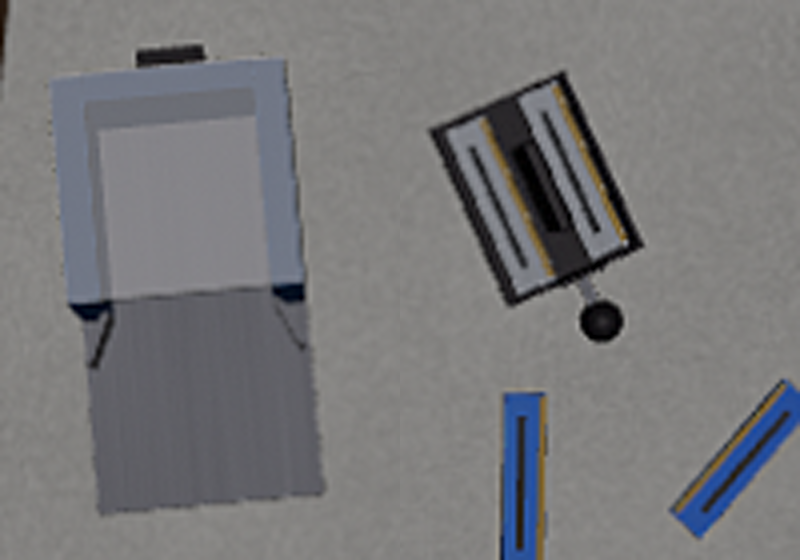

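The enlarged crop confirms the target: a black tray holding silver modules, with its ball knob toward the robot. Next I fit the poses more accurately.

```bash
python3 - <<'E'
from h import *
A=np.degrees
c4=ray("top",[[383,237.5],[416.2,223],[435.5,266.5],[402.5,281.2]],18)
print("rim centre",c4.mean(0).round(1),"sides",[np.linalg.norm(c4[i]-c4[i-1]).round(0) for i in range(4)])
for n in("top","side"):
    P=cloud(n,np.load(f"{n}0.npy")); z=P[...,2]; im=cv2.imread(f"pics/{n}0.png")
    # fin
    m=(np.hypot(P[...,0]-479,P[...,1]+296)<60)&(z>52)&(z<72); Q=P[m]; print(n,"fin",len(Q),rect(Q))
    # tray mask by colour/non-bench: dark or height>6 near
    m=(np.hypot(P[...,0]-479,P[...,1]+296)<100)&(z>14)&(z<22)
    Q=P[m]; print(n,"rim",rect(Q))
    # knob: dark blob
    m=(np.hypot(P[...,0]-384,P[...,1]+343)<26)&(z>15)&(im.max(2)<60); v,u=np.nonzero(m)
    print(n,"knob px",u.mean(),v.mean(),len(u),"ray z30",ray(n,[[ (u.min()+u.max())/2,(v.min()+v.max())/2]],30).round(1))
    Q=P[(np.hypot(P[...,0]-384,P[...,1]+343)<26)&(z>25)]; print("  knob cloud mean",np.nanmean(Q,0).round(1))
    d0=np.array([661.3,129.5]);t=np.radians(6.5)
    X=(P[...,:2]-d0)@np.array([[np.cos(t),-np.sin(t)],[np.sin(t),np.cos(t)]])
    # guides & sides
    g=(X[...,0]>-60)&(X[...,0]<-3)&(np.abs(X[...,1])<90)&(z>16)&(z<60)
    for s in(1,-1):
        q=X[g&(X[...,1]*s>0)]; 
        if len(q): print(n,"guide",s,len(q),q.min(0).round(1),q.max(0).round(1))
    s=(X[...,0]>-160)&(X[...,0]<-60)&(np.abs(X[...,1])<100)&(z>6)&(z<14); q=X[s]; print(n,"sill",rect(q))
    s=(X[...,0]>-20)&(X[...,0]<190)&(np.abs(X[...,1])<110)&(z>90)&(z<105); q=X[s]; print(n,"roof",rect(q), "front edge pcts",np.percentile(q,[1,99],axis=0).round(1).tolist())
E
```

```text
rim centre [ 478.9 -296.6   18. ] sides [np.float64(142.0), np.float64(109.0), np.float64(142.0), np.float64(109.0)]
top fin 109 (array([ 481.4, -294.5]), array([68.8, 12.4]), 25.2)
top rim (array([ 481.3, -295. ]), array([146.6, 112.3]), 25.1)
top knob px 424.90697674418607 284.75581395348837 86 ray z30 [[ 383.4 -342.1   30. ]]
  knob cloud mean [ 385.2 -338.7   39.2]
top guide 1 57 [-57.3   1.3] [-4.2 79.5]
top guide -1 37 [-57.4 -81.6] [ -4.3 -11.2]
top sill (array([-109.3,   -2.4]), array([193.4,  98.1]), 89.8)
top roof (array([85.1,  0.4]), array([171.3, 171.2]), 0.1) front edge pcts [[1.4, -83.5], [167.4, 84.1]]
side fin 208 (array([ 480.1, -299.5]), array([69.5, 13.4]), 24.8)
side rim (array([ 480.1, -298.8]), array([148.9, 113.5]), 25.4)
side knob px 296.0451127819549 381.2105263157895 133 ray z30 [[ 382.9 -344.1   30. ]]
  knob cloud mean [ 386.2 -347.4   37.9]
side guide 1 105 [-35.7  56.9] [-3.1 79.9]
side guide -1 85 [-35.4 -88.3] [ -3.8 -67.7]
side sill (array([-102.9,   -3.6]), array([ 85.7, 174.2]), 0.0)
side roof (array([85.5, -3.4]), array([172.5, 177. ]), 0.9) front edge pcts [[1.0, -88.8], [167.3, 80.5]]
```

```bash
python3 -m creep '[[[0,0,0,20,-4,-18,110],[0,0,0,41,-4,-36,110],[0,0,0,41,0,-36,110],[0,0,0,41,0,-36,110],[0,0,0,41,0,-36,110],[0,0,0,41,0,-36,110],[0,0,0,41,0,-36,110],[0,0,0,41,0,-36,110]]]' && python3 -m creep '[[[0,0,0,41,0,-36,110],[0,0,0,41,0,-36,110],[0,0,0,41,0,-36,110],[0,0,0,41,0,-36,110],[0,0,0,20,0,-45,110],[0,0,0,15,0,-50,110],[0,0,0,10,0,-50,110],[0,0,0,5,0,-50,110]]]' && python3 -m creep '[[[0,-0.149,0,0,0,0,110],[0,-0.149,0,0,0,0,110],[0,-0.149,0,0,0,0,110],[0,-0.149,0,0,0,0,110],[0,-0.149,0,0,0,0,110],[0,0,0,0,0,0,110]]]'
```

```text
t: 1.1
position: [422.3, 315.5, 222.0]
ee_rot: [-1.571, -0.0, -0.305]
contact_force: [1.3, 0.7, -0.1]
opening: 51.9
t: 2.1
position: [523.2, -71.8, 222.0]
ee_rot: [-1.571, -0.0, -0.305]
contact_force: [0.5, 0.2, 0.3]
opening: 52.1
t: 2.85
position: [523.6, -70.0, 221.9]
ee_rot: [-1.571, 0.0, 0.439]
contact_force: [-0.7, 0.5, -0.3]
opening: 51.7
```

```bash
python3 -m creep '[[[0,0,0,-22.3,0,-31,110],[0,0,0,-22.3,0,-31,110],[0,0,0,-22.3,0,-31,110],[0,0,0,-22.3,0,-31,110],[0,0,0,-22.3,0,-31,110],[0,0,0,-22.3,0,-30.6,110],[0,0,0,0,55,0,110],[0,0,0,0,55,0,110]]]' && python3 -m creep '[[[0,0,0,0,20,0,110],[0,0,0,0,0,0,110]]]'; python3 - <<'E'
from h import *
o=[]
for n,(x,y) in(("side",(230,230)),("top",(330,140))):
    p,d=snapshot(n); np.save(n+"1.npy",d); o.append(cv2.resize(p[y:y+180,x:x+200,::-1],None,fx=2,fy=2))
cv2.imwrite("pics/above.png",np.hstack(o))
E
```

```text
t: 3.85
position: [482.0, -295.3, 111.2]
ee_rot: [-1.572, -0.001, 0.435]
contact_force: [1.5, -0.6, 0.2]
opening: 51.9
t: 4.1
position: [481.9, -294.3, 91.6]
ee_rot: [-1.569, 0.001, 0.439]
contact_force: [-0.0, -0.1, 0.1]
opening: 52.0
```

View pics/above.png

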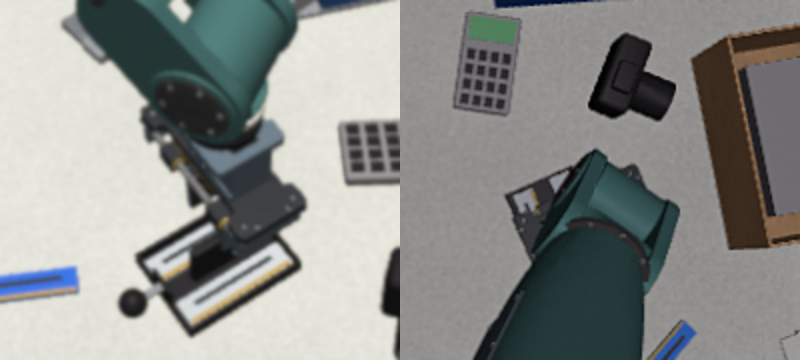

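The side view shows the gripper above the middle of the fin, with the jaws across it. I'll descend and grip.

```bash
python3 -m creep '[[[0,0,0,0,20,0,110],[0,0,0,0,20,0,110],[0,0,0,0,15,0,110],[0,0,0,0,7,0,110],[0,0,0,0,0,0,110]]]' && python3 -m creep '[[[0,0,0,0,0,0,255],[0,0,0,0,0,0,255],[0,0,0,0,0,0,255],[0,0,0,0,0,0,255],[0,0,0,0,0,0,255]]]'
```

```text
t: 4.82
position: [482.1, -294.3, 29.3]
ee_rot: [-1.57, 0.001, 0.44]
contact_force: [-0.3, -0.2, -0.6]
opening: 51.7
t: 5.45
position: [482.5, -294.6, 30.1]
ee_rot: [-1.571, -0.0, 0.44]
contact_force: [1.4, -0.7, 1.7]
opening: 11.7
```

```bash
python3 -m creep '[[[0,0,0,0,-3,0,255],[0,0,0,0,-6,0,255],[0,0,0,0,-12,0,255],[0,0,0,0,-15,0,255],[0,0,0,0,-15,0,255],[0,0,0,0,-10,0,255],[0,0,0,0,-4,0,255],[0,0,0,0,0,0,255]]]'; python3 - <<'E'
from h import *
p,d=snapshot("side"); np.save("side2.npy",d); print(sense()['contact_force'],sense()['ft_torque'])
cv2.imwrite("pics/lift.png",cv2.resize(p[200:410,220:440,::-1],None,fx=2.5,fy=2.5))
E
```

```text
t: 6.45
position: [482.4, -294.4, 95.1]
ee_rot: [-1.571, -0.0, 0.44]
contact_force: [-0.2, -0.0, -4.7]
opening: 11.8
[-0.92308049 -0.03065211 -4.332765  ] [-0.00655883  0.02170975 -0.01094364]
```

View pics/lift.png

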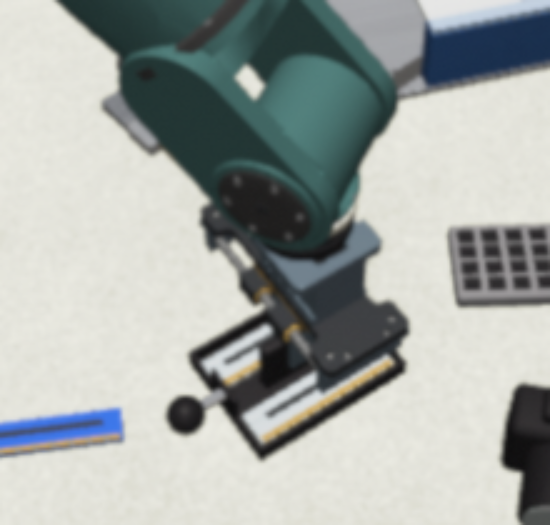

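The tray is lifted and level, both modules are in place, and the weight reads about 4.6 N. Next, carry it toward the dock front.

```bash
python3 -m creep '[[[0,0,0,4.8,0,7.6,255],[0,0,0,9.5,0,15.2,255],[0,0,0,15.9,0,25.3,255],[0,0,0,15.9,0,25.3,255],[0,0,0,15.9,0,25.3,255],[0,0,0,15.9,0,25.3,255],[0,0,0,15.9,0,25.3,255],[0,0,0,15.9,0,25.3,255]]]' && python3 -m creep '[[[0,0,0,15.9,0,25.3,255],[0,0,0,15.9,0,25.3,255],[0,0,0,15.9,0,25.3,255],[0,0,0,15.9,0,25.3,255],[0,0,0,15.9,0,25.3,255],[0,0,0,15.9,0,25.3,255],[0,0,0,9.5,0,15.2,255],[0,0,0,4.8,0,7.6,255]]]' && python3 -m creep '[[[0,0.03,0,0,0,0,255],[0,0.06,0,0,0,0,255],[0,0.075,0,0,0,0,255],[0,0.075,0,0,0,0,255],[0,0.06,0,0,0,0,255],[0,0.026,0,0,0,0,255],[0,0,0,0,0,0,255],[0,0,0,0,0,0,255]]]'
```

```text
t: 7.5
position: [506.8, -87.7, 94.8]
ee_rot: [-1.57, 0.0, 0.441]
contact_force: [1.5, -0.3, -4.9]
opening: 11.9
t: 8.5
position: [531.7, 116.0, 94.8]
ee_rot: [-1.571, 0.0, 0.441]
contact_force: [-0.6, -0.3, -4.8]
opening: 11.6
t: 9.5
position: [532.0, 114.8, 94.9]
ee_rot: [-1.571, 0.0, 0.115]
contact_force: [0.0, 0.2, -5.2]
opening: 11.9
```

```bash
python3 -m creep '[[[0,0,0,0,6,0,255],[0,0,0,0,12,0,255],[0,0,0,0,14,0,255],[0,0,0,0,11,0,255],[0,0,0,0,4,0,255],[0,0,0,0,0,0,255]]]'; python3 - <<'E'
from h import *
d0=np.array([661.3,129.7]);t=np.radians(6.55); M=np.array([[np.cos(t),-np.sin(t)],[np.sin(t),np.cos(t)]])
o=[]
for n,(x,y) in(("side",(290,130)),("top",(200,110))):
    p,d=snapshot(n); np.save(n+"3.npy",d); o.append(cv2.resize(p[y:y+150,x:x+150,::-1],None,fx=2.6,fy=2.6,interpolation=2)); cv2.imwrite(f"pics/{n}3full.png",p[:,:,::-1])
    P=cloud(n,d);z=P[...,2];X=(P[...,:2]-d0)@M
    m=(abs(X[...,0]+130)<82)&(abs(X[...,1])<75)&(z>30)&(z<42); q=X[m]; print(n,"rim",len(q),rect(q) if len(q) else 0, q.min(0).round(1),q.max(0).round(1))
    m=(X[...,0]<-215)&(X[...,0]>-265)&(abs(X[...,1])<35)&(z>25)&(z<70); q=X[m]; print(n,"knob",len(q),q.mean(0) if len(q) else 0)
cv2.imwrite("pics/front.png",np.hstack(o)); print(sense()['position'])
E
```

```text
t: 10.25
position: [531.9, 114.9, 47.6]
ee_rot: [-1.571, 0.0, 0.114]
contact_force: [0.1, -0.3, -4.4]
opening: 11.9
side rim 335 (array([-134.6,   -2.3]), array([116.2, 147.3]), 89.7) [-208.1  -60.6] [-61.   55.9]
side knob 137 [-240.41119723   -7.92948339]
top rim 19 (array([-131.9,  -53.5]), array([  2.7, 144.7]), 89.9) [-204.2  -54.9] [-59.5 -52.1]
top knob 0 0
[532.28534523 114.99656532  48.1979374 ]
```

View pics/front.png

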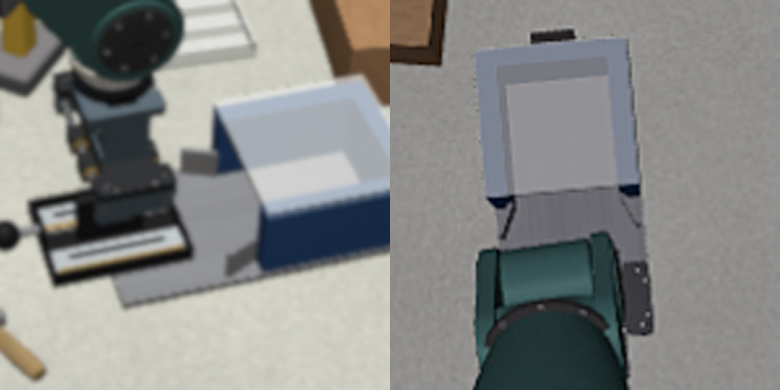

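The tray is level in front of the opening. Relative to the dock it sits at x ≈ -132, y ≈ 0 to +1 mm, with yaw within 0.3°. I'll slide it in above the sill by 72 mm, then look at forces.

```bash
python3 -m creep '[[[0,0,0,4,0,0,255],[0,0,0,8,0,-0.5,255],[0,0,0,12,0,0,255],[0,0,0,14,0,0,255],[0,0,0,14,0,0,255],[0,0,0,12,0,0,255],[0,0,0,6,0,0,255],[0,0,0,2,0,0,255]]]' && python3 -m creep '[[[0,0,0,0,2,0,255],[0,0,0,0,2.5,0,255],[0,0,0,0,2,0,255],[0,0,0,0,0,0,255],[0,0,0,0,0,0,255]]]'
```

```text
t: 11.35
position: [603.7, 122.6, 47.8]
ee_rot: [-1.571, 0.0, 0.114]
contact_force: [0.0, 0.7, -4.6]
opening: 12.0
t: 11.98
position: [603.6, 122.7, 41.5]
ee_rot: [-1.571, 0.0, 0.114]
contact_force: [0.6, 0.1, -5.1]
opening: 12.2
```

```bash
python3 -m creep '[[[0,0,0,0,1,0,255],[0,0,0,0,0.7,0,255],[0,0,0,0,0,0,255],[0,0,0,0,0,0,255]]]'; python3 - <<'E'
from h import *
d0=np.array([661.3,129.7]);t=np.radians(6.55); M=np.array([[np.cos(t),-np.sin(t)],[np.sin(t),np.cos(t)]])
p,d=snapshot("side"); P=cloud("side",d);z=P[...,2];X=(P[...,:2]-d0)@M
m=(abs(X[...,0]+60)<85)&(abs(X[...,1])<75)&(z>24)&(z<34); q=X[m]; print(len(q),rect(q),np.median(z[m]))
cv2.imwrite("pics/sill.png",cv2.resize(p[120:290,290:490,::-1],None,fx=3,fy=3,interpolation=2)); print([sense()[k].round(2) for k in("position","contact_force","ft_torque")])
E
```

```text
t: 12.48
position: [603.7, 122.6, 40.2]
ee_rot: [-1.571, -0.0, 0.114]
contact_force: [-3.7, -0.5, 5.6]
opening: 12.0
249 (array([-64.2,  -8.2]), array([120. , 155.5]), 82.8) 27.037804268114314
[array([603.73, 122.69,  40.17]), array([-4.04, -1.34,  5.77]), array([-0.09,  0.73,  0.04])]
```

View pics/sill.png

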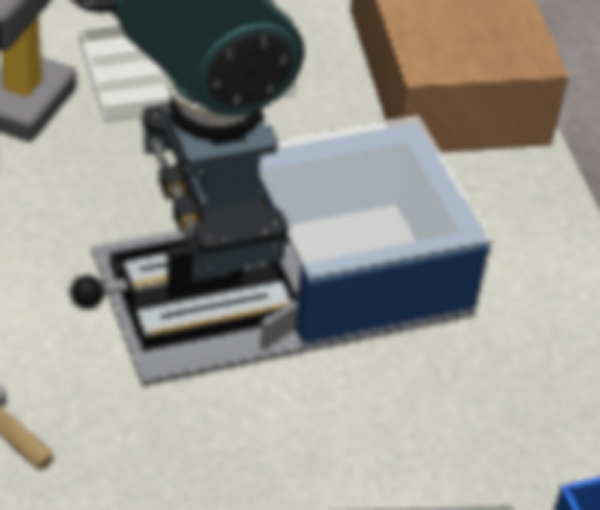

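Contact shows: Fz went from -5 N to +5.6 N. The nose is between the guides, just inside. Releasing and rising.

```bash
python3 -m creep '[[[0,0,0,0,-0.5,0,110],[0,0,0,0,0,0,110],[0,0,0,0,0,0,110],[0,0,0,0,0,0,110],[0,0,0,0,-10,0,110],[0,0,0,0,-30,0,110],[0,0,0,0,-50,0,110],[0,0,0,0,-40,0,110]]]' && python3 -m creep '[[[0,0,0,-30,0,0,110],[0,0,0,-50,0,0,110],[0,0,0,-50,0,0,110],[0,0,0,-50,0,0,110],[0,0,0,0,0,0,110]]]'; python3 - <<'E'
from h import *
d0=np.array([661.3,129.7]);t=np.radians(6.55); M=np.array([[np.cos(t),-np.sin(t)],[np.sin(t),np.cos(t)]])
o=[]
for n,(x,y) in(("side",(290,130)),("top",(190,110))):
    p,d=snapshot(n); P=cloud(n,d);z=P[...,2];X=(P[...,:2]-d0)@M; im=p.max(2)
    m=(X[...,0]<-3)&(X[...,0]>-150)&(abs(X[...,1])<62)&(z>22)&(z<33)&(im<60); q=X[m]; print(n,"rim",len(q),q.min(0).round(1),q.max(0).round(1),np.median(z[m]))
    m=(X[...,0]<-3)&(X[...,0]>-110)&(abs(X[...,1])<20)&(z>62)&(z<80); q=X[m]; print(n,"fin",len(q),rect(q) if len(q) else 0,np.median(z[m]))
    m=(X[...,0]<-148)&(X[...,0]>-195)&(abs(X[...,1])<30)&(z>30)&(z<70); q=P[m]; print(n,"knob",len(q),q.mean(0),X[m].mean(0) if len(q) else 0)
    o.append(cv2.resize(p[y:y+160,x:x+150,::-1],None,fx=2.6,fy=2.6,interpolation=2))
cv2.imwrite("pics/rel.png",np.hstack(o))
E
```

```text
t: 13.52
position: [603.9, 122.7, 172.8]
ee_rot: [-1.571, -0.001, 0.114]
contact_force: [1.1, 0.2, 0.1]
opening: 51.4
t: 14.15
position: [422.0, 101.8, 170.5]
ee_rot: [-1.571, 0.001, 0.115]
contact_force: [1.1, -0.1, 0.8]
opening: 51.9
side rim 241 [-136.   -61.6] [-4.5 53.3] 25.573765136956354
side fin 132 (array([-62.3,  -3.7]), array([70.6, 19.3]), 3.4) 68.15905006150177
side knob 124 [493.36547969 101.6964229   45.70574662] [-170.03273381   -8.66446043]
top rim 150 [-133.   -53.2] [-4.1 55. ] 26.561392813946895
top fin 100 (array([-61.4,  -0.3]), array([12.5, 65.3]), 89.6) 71.31158804752715
top knob 54 [500.8958345  110.96662455  50.15881732] [-161.49407798   -0.31375754]
```

View pics/rel.png

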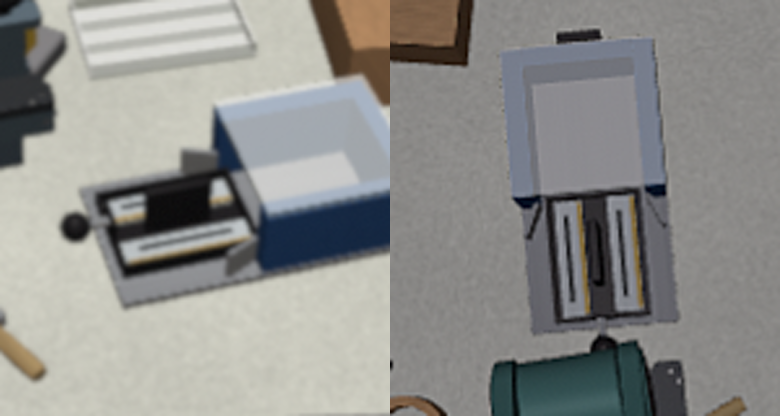

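Released. The tray stands level at dock x ≈ -61.5, y ≈ 0, with both modules in it. The knob is at dock x ≈ -169. Now I'll go over it and grip with the grasp point slightly above the ball centre, so the gripper body clears the roof.

```bash
python3 -m creep '[[[0,0,0,30,0,0,110],[0,0,0,30,0,0.5,110],[0,0,0,12,0,0,110],[0,0,0,0,40,0,110],[0,0,0,0,50,0,110],[0,0,0,0,35,0,110],[0,0,0,0,12,0,110],[0,0,0,0,6,0,110]]]' && python3 -m creep '[[[0,0,0,0,0,0,110],[0,0,0,0,0,0,255],[0,0,0,0,0,0,255],[0,0,0,0,0,0,255],[0,0,0,0,0,0,255]]]'
```

```text
t: 15.25
position: [496.6, 110.9, 27.3]
ee_rot: [-1.571, 0.0, 0.114]
contact_force: [0.4, 0.3, -0.1]
opening: 52.3
t: 15.88
position: [496.7, 110.9, 27.8]
ee_rot: [-1.571, -0.001, 0.114]
contact_force: [-0.6, -0.5, 7.9]
opening: 30.3
```

```bash
python3 -m creep '[[[0,0,0,0,-0.7,0,255],[0,0,0,0,0,0,255],[0,0,0,0,0,0,255]]]'; python3 - <<'E'
from h import *
d0=np.array([661.3,129.7]);t=np.radians(6.55); M=np.array([[np.cos(t),-np.sin(t)],[np.sin(t),np.cos(t)]])
p,d=snapshot("side"); P=cloud("side",d);z=P[...,2];X=(P[...,:2]-d0)@M
m=(X[...,0]<-3)&(X[...,0]>-105)&(abs(X[...,1])<20)&(z>62)&(z<80); q=X[m]; print("fin",len(q),rect(q),np.median(z[m]))
cv2.imwrite("pics/knob.png",cv2.resize(p[130:290,290:490,::-1],None,fx=3,fy=3,interpolation=2)); print([sense()[k].round(2) for k in("position","contact_force","ft_torque")])
E
```

```text
t: 16.25
position: [496.3, 110.8, 27.9]
ee_rot: [-1.571, -0.0, 0.114]
contact_force: [1.6, -0.6, -0.7]
opening: 30.6
fin 123 (array([-64.3,  -3.8]), array([68.2, 16.5]), 1.4) 69.05106071728619
[array([496.27, 110.83,  27.9 ]), array([ 0.67, -0.21, -1.2 ]), array([-0.04, -0.18, -0.02])]
```

View pics/knob.png

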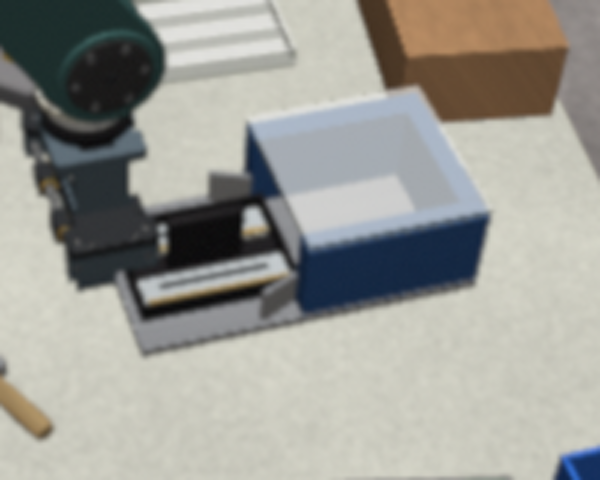

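The fingers hold the knob, the vertical force is neutral and the tray is straight. Pushing in.

```bash
python3 -m creep '[[[0,0,0,3,0,0,255],[0,0,0,6,0,0,255],[0,0,0,8,0,0,255],[0,0,0,9,0,0,255],[0,0,0,9,0,0,255],[0,0,0,9,0,0,255],[0,0,0,6,0,0,255],[0,0,0,3,0,0,255]]]'
```

```text
t: 17.3
position: [548.4, 116.8, 27.8]
ee_rot: [-1.571, 0.002, 0.114]
contact_force: [-7.5, -1.3, 9.9]
opening: 30.2
```

```bash
python3 -m creep '[[[0,0,0,3,-0.5,0,255],[0,0,0,6,0,0,255],[0,0,0,9,0,0,255],[0,0,0,9,0,0,255],[0,0,0,9,0,0,255],[0,0,0,8,0,0,255],[0,0,0,5,0,0,255],[0,0,0,2,0,0,255]]]'
```

```text
t: 18.3
position: [599.8, 122.7, 28.4]
ee_rot: [-1.571, 0.0, 0.114]
contact_force: [-1.3, 0.5, -1.2]
opening: 29.9
```

```bash
python3 - <<'E'
from h import *
d0=np.array([661.3,129.7]);t=np.radians(6.55); M=np.array([[np.cos(t),-np.sin(t)],[np.sin(t),np.cos(t)]])
s=sense(); print([s[k].round(2) for k in("position","contact_force","ft_torque")],(s['position'][:2]-d0)@M)
for n in("side","top"):
    p,d=snapshot(n); P=cloud(n,d);z=P[...,2];X=(P[...,:2]-d0)@M
    m=(X[...,0]<130)&(X[...,0]>-95)&(abs(X[...,1])<20)&(z>62)&(z<80)&(p.max(2)<60); q=X[m]; print(n,"fin",len(q),rect(q) if len(q) else 0)
    o=cv2.resize(p[110:270,(200 if n=="top" else 320):(350 if n=="top" else 480),::-1],(390,416),interpolation=2)
    b=o if n=="side" else np.hstack([b,o])
cv2.imwrite("pics/push.png",b)
E
```

```text
[array([599.8 , 122.67,  28.36]), array([-1.28,  0.55, -1.16]), array([-0.03,  0.27, -0.03])] [-6.19005943e+01  3.22584053e-02]
side fin 6 (array([ 8.5, -1.6]), array([ 3.6, 12.9]), 5.0)
top fin 0 0
```

View pics/push.png

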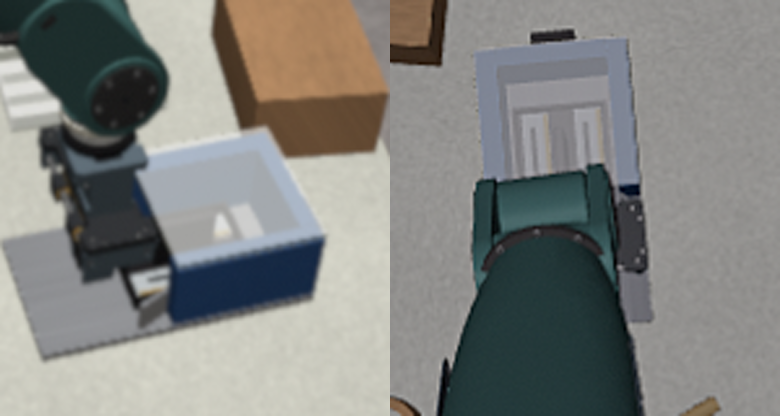

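The tray goes in straight, and its nose and modules show through the roof. About 31 mm remain.

```bash
python3 -m creep '[[[0,0,0,3,0,0,255],[0,0,0,6,0,0,255],[0,0,0,7,0,0,255],[0,0,0,6,0,0,255],[0,0,0,3,0,0,255],[0,0,0,0,0,0,255]]]' && python3 -m creep '[[[0,0,0,2,0,0,255],[0,0,0,2,0,0,255],[0,0,0,1,0,0,255],[0,0,0,0,0,0,255]]]'
```

```text
t: 19.15
position: [625.0, 125.6, 28.5]
ee_rot: [-1.571, -0.001, 0.114]
contact_force: [1.6, 0.6, -2.4]
opening: 30.4
t: 19.65
position: [629.5, 126.1, 28.5]
ee_rot: [-1.571, -0.0, 0.114]
contact_force: [-1.6, -0.7, -0.9]
opening: 30.5
```

```bash
python3 -m creep '[[[0,0,0,1,0,0,255],[0,0,0,1,0,0,255],[0,0,0,0,0,0,255]]]' && python3 -m creep '[[[0,0,0,1,0,0,255],[0,0,0,0,0,0,255]]]'
```

```text
t: 20.02
position: [631.5, 126.4, 28.5]
ee_rot: [-1.571, -0.0, 0.114]
contact_force: [-0.7, -0.0, -1.1]
opening: 30.3
t: 20.27
position: [632.5, 126.5, 28.5]
ee_rot: [-1.571, -0.0, 0.114]
contact_force: [-1.3, -0.7, -1.9]
opening: 30.4
```

```bash
python3 -m creep '[[[0,0,0,1,0,0,255],[0,0,0,0,0,0,255]]]' && python3 -m creep '[[[0,0,0,1,0,0,255],[0,0,0,0,0,0,255]]]' && python3 -m creep '[[[0,0,0,1,0,0,255],[0,0,0,0,0,0,255]]]'
```

```text
t: 20.52
position: [632.5, 126.4, 28.1]
ee_rot: [-1.571, 0.002, 0.114]
contact_force: [-4.7, -1.9, -1.6]
opening: 30.1
t: 20.78
position: [632.6, 126.3, 27.9]
ee_rot: [-1.571, 0.004, 0.114]
contact_force: [-10.3, -2.7, 3.4]
opening: 30.5
t: 21.02
position: [632.6, 126.3, 27.8]
ee_rot: [-1.571, 0.006, 0.114]
contact_force: [-16.9, -3.5, 8.8]
opening: 30.6
```

Force builds to 17 N with no motion, so the tray is on the stop. I'll ease off, release, rise and back away.

```bash
python3 -m creep '[[[0,0,0,-3,0,0,255],[0,0,0,0,0,0,255],[0,0,0,0,0,0,110],[0,0,0,0,0,0,110],[0,0,0,0,0,0,110],[0,0,0,0,-10,0,110],[0,0,0,0,-30,0,110],[0,0,0,0,-50,0,110]]]' && python3 -m creep '[[[0,0,0,0,-50,0,110],[0,0,0,-20,-30,0,110],[0,0,0,-50,0,0,110],[0,0,0,-50,0,0,110],[0,0,0,-50,0,0,110],[0,0,0,-40,0,0,110],[0,0,0,0,0,0,110]]]'; python3 - <<'E'
from h import *
d0=np.array([661.3,129.7]);t=np.radians(6.55); M=np.array([[np.cos(t),-np.sin(t)],[np.sin(t),np.cos(t)]])
for n in("side","top"):
    p,d=snapshot(n); P=cloud(n,d);z=P[...,2];X=(P[...,:2]-d0)@M; dk=p.max(2)<60
    m=(X[...,0]<-8)&(X[...,0]>-62)&(abs(X[...,1])<25)&(z>26)&(z<62)&dk; q=X[m]; print(n,"knob",len(q),(q.min(0),q.max(0)) if len(q) else 0)
    o=cv2.resize(p[110:250,(220 if n=="top" else 320):(320 if n=="top" else 480),::-1],None,fx=3,fy=3,interpolation=2)
    b=o if n=="side" else np.hstack([b,o])
cv2.imwrite("pics/end.png",b); print(sense()['contact_force'])
E
```

```text
t: 22.02
position: [631.5, 126.3, 118.8]
ee_rot: [-1.571, 0.002, 0.114]
contact_force: [-0.7, 0.0, 0.6]
opening: 51.8
t: 22.9
position: [421.7, 102.3, 198.9]
ee_rot: [-1.571, -0.0, 0.114]
contact_force: [2.3, 0.1, 0.5]
opening: 51.7
side knob 81 (array([-47.63585089, -18.5059862 ]), array([-22.12610212,   1.88392479]))
top knob 77 (array([-46.4243202 , -12.27187284]), array([-19.199578  ,  15.48336168]))
[0.64773672 0.86066761 0.1141987 ]
```

View pics/end.png

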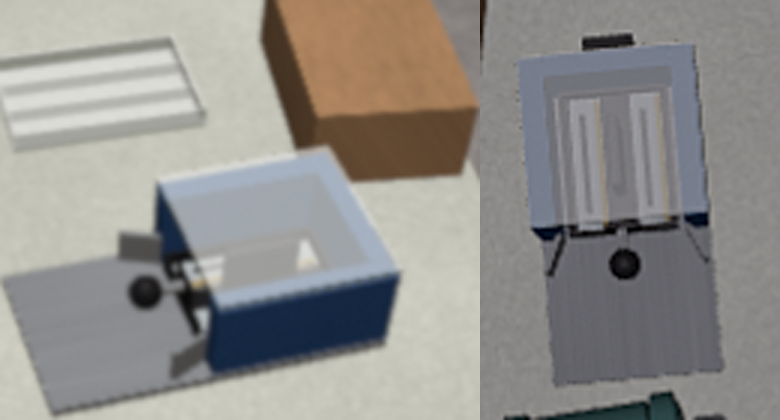

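```bash
python3 -c "
from rig import *
print(finish_job())"
```

```text
the job is handed in; nothing more can be done
None
```

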